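# Close the polisher and set its dial to the red marker

### The arm

A 6-joint arm with a two-finger parallel gripper is mounted at the origin on the work surface. World frame = base frame: x ahead of the robot, y to its left, z up, the work surface at z = 0. Lengths are in mm, angles in rad, forces in N, time in s.
With the tool pointing down it reaches from about 350 to 800 mm from the base axis. Payload 7.3 kg.
Tool frame: the origin (TCP) lies midway between the tips of the shut fingers; the grasp point (between the pads) lies 19 mm behind it; z points along the fingers, y is the direction in which the jaws open and shut (so a half turn about z gives the same grasp; the last joint's range is limited). The gripper opens to 85 mm and grips with 20 to 120 N. Pads are 22 mm wide; open, the fingers measure 114 mm over their backs; the gripper's body (76 mm by 85 mm) begins 54 mm behind the grasp point. The pads swing forward as they close: fully open they stand 13 mm farther back than shut.
Start: joints at [0.996, 0.342, 1.524, -0, 1.275, -0.146], TCP at [218.273, 477.495, 231.322] pointing down, gripper open.
Joint ranges: [-2.53, 2.53], [-0.77, 2.02], [0.04, 2.7], [-1, 4.14], [0.28, 2.66], [-3.11, 3.11]. Speed limits (rad/s): [2.57, 2.57, 3.14, 3.14, 3.14, 3.14].

### API

Orientations are given as a rotation vector (axis times angle).
In Python, from plant import sense, read_camera, calibration, close_job gives the robot as it stands. The module is installed in compiled form; this text tells all that it offers.
- The arm moves only by the tool jog_arm, never from a script. Its argument "series" is one flat list of numbers, 5 for each row, row after row: the closure, from -1 (fully open) to 1 (shut), then the shift along the tool's x, y, z in m, then the turn about the tool's z in rad. A call has 1 to 10 rows; each row is the pose to reach, as a shift and turn from the pose commanded when the call began, along the tool's axes at that moment; what a row does not reach only later rows make up. A row lasts 1/10 s, in which the tool goes at most 50 mm and 8.59 degrees, less where a joint would pass 70% of its speed; a pose out of reach is approached as far as the arm can. A call with a gripper value outside its range is refused whole. The fingers move at their own pace and stop on an object; "force" is the grip in N (left out, the last holds). Time passes only in rows, so rows that repeat a pose let the fingers close. It gives the time, the measured TCP pose, the force and the opening at its end, in the units of the state.
- sense(): the state, without advancing time (a new reading comes with each control period).
- read_camera(name): name is "scene" or "top" or "wrist"; returns the picture (384x512x3 uint8, red, green, blue); there is no depth.
- calibration(name): a dict with "fx", "fy", "cx", "cy" (pixels), "R" (3x3) and "t" (3): a world point X has camera coordinates R X + t; the wrist camera has in their place "tool_from_camera" (4x4, takes a point from camera to tool coordinates, whose origin is the TCP and whose axes are the flange's). Camera axes: x right, y down, z forward; pixel columns grow to the right and rows downward; lengths in mm; the calibration is good to about 2 mm. A picture is of the moment at which its call begins: read the wrist's pose just before it. calibration takes no time and is no camera call.
- close_job(): hands the job in, once; it reports no verdict.
The state is a dict: "time": time; "qpos": joint angles; "qd": joint speeds; "tau": joint torques, N m; "eef_pos": TCP position; "tcp_rot": TCP orientation; "wrist_force": force on the tool from outside, world axes, zero at the start; "ft_torque": the same for the moment, N m; "opening": finger opening in mm.
Only numpy, scipy, OpenCV 4.12 (cv2) and the standard library are available. Lean on these libraries where they do the work, as an engineer would, in place of code of your own. Each camera call takes 0.05 s, during which the arm holds its last target.

### The job

The brass dish is already in the bench polisher. First push the orange lid down until it is fully shut; then turn the black dial on the polisher's deck until its white pointer line points at the red marker, and let go. Do not shift the red marker, and leave the cup, the hammer and the wooden block where they are.

Things in the scene. Friction and masses are not known exactly. Their poses are not given: they have to be found in the camera images.
- polisher: grey bench polisher, fixed, 200 (x) by 340 (y) by 111 mm high; origin at the centre of its underside on the table, z up. Its left half (y 0 to +170 mm) is an open steel chamber with the orange lid; its right half (y -170 to 0) is a flat dark control deck at height 111 mm with the dial at x 0, y -100 mm
- lid (a joint): opening angle of the orange lid, rad: 0 fully shut and level, positive as its near edge rises; stiff hinge, it stays where it is left; it starts somewhere between 0.75 and 1.2 and can open to 1.4. The lid is a plate 196 mm from the hinge to its near (-x) edge, 164 mm wide, 8 mm thick, with a tab 70 mm wide standing out 23 mm further at the near edge
- lid_hinge (a point): the lid's hinge line (parallel to the polisher's y) at the middle of its width, at the underside of the lid; in the polisher's frame x +98, y +85, z 110.5 mm
- lid_press (a point): point on the outer (upper) face of the lid, 20 mm in from its near edge, 176 mm from the hinge: a good place to push; its z axis is the outward normal of the lid
- dial (a joint): angle of the dial, rad, growing clockwise seen from above, limits 0 to 2.6; at 0 the white pointer points along the polisher's +y, at 1.57 along its +x. It stays where it is left
- dial_grip (a point): on the dial's vertical axis at the height to grip, 145.5 mm above the table. The dial is black: a round skirt 68 mm in diameter, and on it an upright bar 66 mm long, 16 mm thick, 36 mm high above the skirt (top 158.5 mm above the table); the bar lies along the pointer's direction and is gripped across its 16 mm thickness
- pointer (a point): tip of the white pointer line of the dial, 45 mm from the dial's axis; the line runs along half the bar's top and down its end
- marker (a joint): angle of the red marker about the dial's axis, rad, with the same zero and sense as the dial: the dial is set when both values are equal. It starts 0.5 to 1.5 rad clockwise of the dial. Stiff; not to be moved
- mark (a point): the red marker, a tab 12 mm wide and 20 mm long (radially, 41 to 61 mm from the axis) beside the dial's skirt, its top 118 mm above the table; this point is at the middle of its width, 45 mm from the dial's axis
- cup: yellow cup, 76 mm across, 90 mm high, loose, beside the polisher; leave alone; origin at the centre of its underside
- hammer: hammer 220 mm long, lying loose beside the polisher; leave alone; origin under its middle, its x axis along the handle
- block: wooden doming block 65 by 65 by 55 mm, loose, beside the polisher; leave alone; origin at the centre of its underside

How it is judged (in metres and radians):
On the way, in this order (a step that is already met when the one before it is completed fails the run):
1. the lid is fully shut (value of joint lid below 0.05 rad), for 0.2 s.
2. the dial's pointer is at the red marker (horizontal distance between pointer and mark below 0.006 m), for 0.2 s.
At the end, for the whole second after the job is handed in: the lid is shut (within 0.05 rad, about 10 mm at its near edge) and the dial is at rest with its pointer tip within 6 mm of the middle of the red marker, that is within the marker's own width (about 0.13 rad) (value of joint lid below 0.05 rad and horizontal distance between pointer and mark below 0.006 m and velocity of joint dial between -0.05 and 0.05 rad/s); the robot touches nothing.
It fails at once if the red marker is shifted by more than 4 mm (distance of mark from where it was at the start of the episode above 0.004 m).
It fails at once if the cup, the hammer or the block is moved by more than 30 mm (distance of any of cup, hammer, block from where it was at the start of the episode above 0.03 m).
It also fails if it takes over 54 s, if anything falls off the work surface, if the arm or the gripper's body presses on something with over 40 N, if the wrist force passes 120 N, or if a joint passes its speed limit or range.

## Working session

There is one attempt and no reset: what is moved stays moved. The work goes in short steps, Python scripts to look and compute and a tool call to move; the robot and the scene stay as the last step left them, time stands still between calls to the robot, and variables do not carry over. Pictures are saved under pics/ and viewed, and the job is handed in when it is done.

Besides the shell and the picture viewer there is one more tool, called after "Request:" in YAML: its name, and indented under it one key for each argument. jog_arm: Moves the arm, as the interface text tells. Its arguments: {"type":"object","properties":{"series":{"type":"array","items":{"type":"number"}},"force":{"type":"number"}},"required":["series"]}

```bash
mkdir -p pics; python3 - <<'E'
from plant import *
import cv2,json
s=sense();print(s)
for n in("scene","top","wrist"):
    cv2.imwrite(f"pics/{n}0.png",cv2.cvtColor(read_camera(n),cv2.COLOR_RGB2BGR)); print(n,calibration(n))
E
```

```text
{'time': 0.0, 'qpos': array([ 9.95992752e-01,  3.42677892e-01,  1.52504101e+00, -2.67436910e-05,
        1.27538978e+00, -1.46005401e-01]), 'qd': array([-0.00075853, -0.00102818,  0.00055133, -0.00102575, -0.0008783 ,
       -0.00105983]), 'tau': array([-1.00430654e-03, -4.33677042e+01, -2.46011603e+01, -2.58062946e-04,
        7.82230898e-03,  1.43360080e-05]), 'eef_pos': array([218.04765235, 477.12621101, 230.64085255]), 'tcp_rot': array([-6.68285429e-01, -3.06916690e+00,  2.24217564e-03]), 'wrist_force': array([ 0.26602612, -0.45009846, -0.1422121 ]), 'ft_torque': array([ 0.0319228 ,  0.0226321 , -0.03157806]), 'opening': 85.39067762800201}
scene {'fx': 406.49373112427963, 'fy': 406.49373112427963, 'cx': 251.23756114269094, 'cy': 198.02333692810453, 'R': array([[ 0.11708654,  0.99300194,  0.01542378],
       [ 0.70653965, -0.072375  , -0.70396277],
       [-0.6979201 ,  0.09332208, -0.71006938]]), 't': array([-100.19374834, -346.83121295, 1694.76979209])}
top {'fx': 459.3794989297422, 'fy': 459.3794989297422, 'cx': 261.9535287698088, 'cy': 189.55006038729172, 'R': array([[-0.00245694, -0.99952435, -0.03074144],
       [-0.9846488 ,  0.00778343, -0.17437359],
       [ 0.17452993,  0.0298411 , -0.98419958]]), 't': array([  56.41270216,  611.77925697, 1209.47872999])}
wrist {'fx': 314.47610352969514, 'fy': 314.47610352969514, 'cx': 255.23810792553076, 'cy': 188.29047511518945, 'tool_from_camera': array([[ 6.52572930e-05, -9.61852204e-01, -2.73569612e-01,
         6.91247732e+01],
       [ 9.99999971e-01,  1.26016358e-04, -2.04524985e-04,
         3.38479244e-01],
       [ 2.31197054e-04, -2.73569591e-01,  9.61852185e-01,
        -1.43268623e+02],
       [ 0.00000000e+00,  0.00000000e+00,  0.00000000e+00,
         1.00000000e+00]])}
```

View pics/scene0.png

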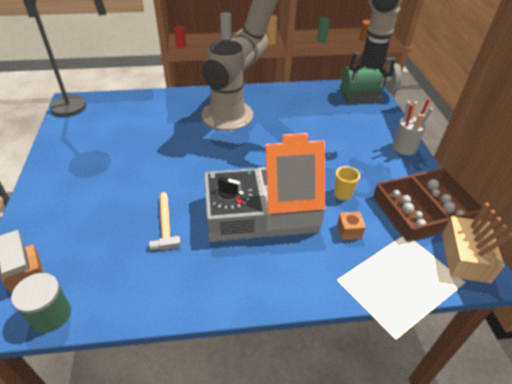

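View pics/top0.png

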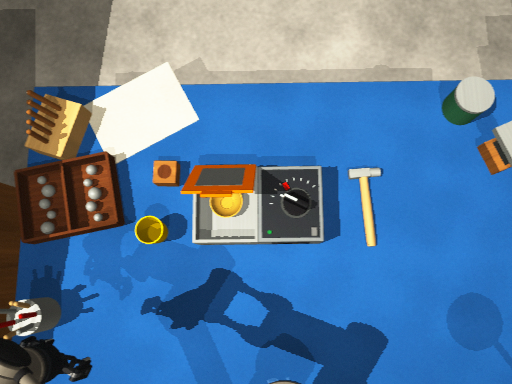

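View pics/wrist0.png

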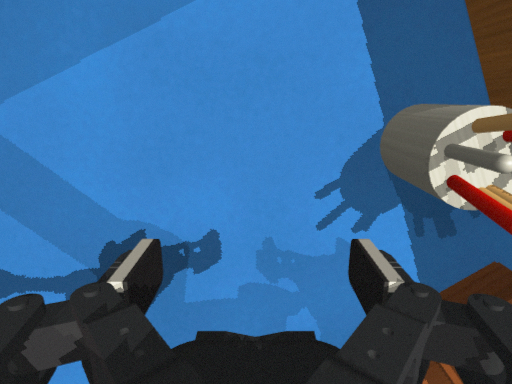

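The top view shows the polisher at about (192–324, 165–244), the lid up on its left half, the dial at (296,200), the red marker at (286,185), the cup left and the hammer right. I'll zoom in next.

```bash
python3 - <<'E'
import cv2
a=cv2.imread("pics/top0.png")[155:255,180:335];cv2.imwrite("pics/topz.png",cv2.resize(a,None,fx=5,fy=5,interpolation=cv2.INTER_CUBIC))
a=cv2.imread("pics/scene0.png")[125:245,195:335];cv2.imwrite("pics/scz.png",cv2.resize(a,None,fx=5,fy=5,interpolation=cv2.INTER_CUBIC))
E
```

```text
(no output)
```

View pics/topz.png

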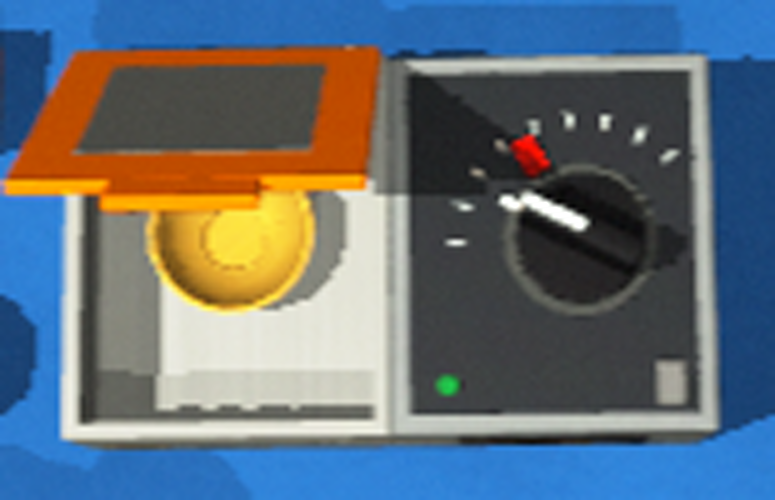

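View pics/scz.png

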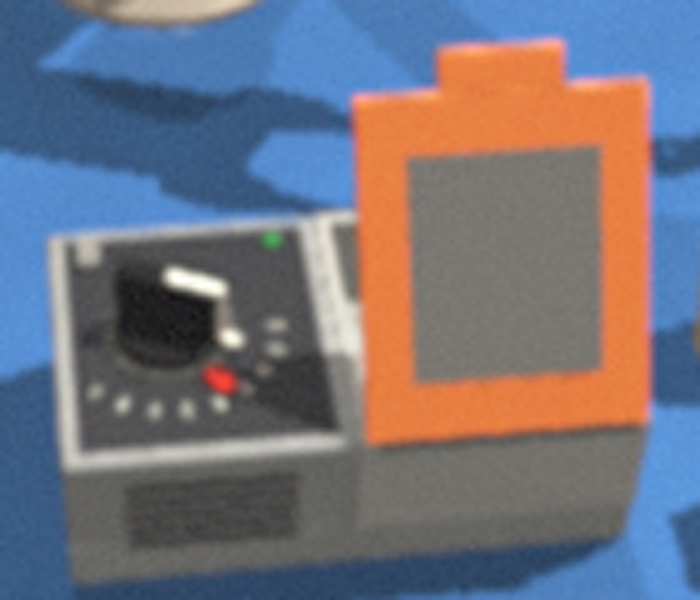

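```bash
cat > h.py <<'E'
import numpy as np
from plant import *
from scipy.optimize import least_squares
from scipy.spatial.transform import Rotation as Ro
def proj(n,X):
    c=calibration(n);p=c["R"]@X+c["t"];return np.array([c["fx"]*p[0]/p[2]+c["cx"],c["fy"]*p[1]/p[2]+c["cy"]])
def world(q,P):
    c,s=np.cos(q[2]),np.sin(q[2]);return np.array([q[0]+c*P[0]-s*P[1],q[1]+s*P[0]+c*P[1],P[2]])
def lidp(a,r,y,h): # r from hinge, h above underside
    return np.array([98-r*np.cos(a)+h*np.sin(a),85+y,110.5+r*np.sin(a)+h*np.cos(a)])
def dialp(a,r,z): return np.array([r*np.sin(a),-100+r*np.cos(a),z])
E
python3 - <<'E'
from h import *
T=lambda u,v:np.array([180+(u+.5)/5-.5,155+(v+.5)/5-.5]); S=lambda u,v:np.array([195+(u+.5)/5-.5,125+(v+.5)/5-.5])
obs=[("top",T(717,430),lambda q:[-100,-170,111]),("top",T(708,57),lambda q:[100,-170,111]),("top",T(62,432),lambda q:[-100,170,111]),
("scene",S(68,463),lambda q:[100,-170,111]),("scene",S(50,240),lambda q:[-100,-170,111]),
("scene",S(78,582),lambda q:[100,-170,0]),
("scene",S(352,97),lambda q:lidp(q[3],196,-82,8)),("scene",S(650,80),lambda q:lidp(q[3],196,82,8)),
("scene",S(438,47),lambda q:lidp(q[3],219,-35,8)),("scene",S(564,40),lambda q:lidp(q[3],219,35,8)),
("top",T(366,178),lambda q:lidp(q[3],196,-82,8)),("top",T(5,181),lambda q:lidp(q[3],196,82,8)),
("top",T(587,225),lambda q:dialp(q[4],0,158.5)),("top",T(525,196),lambda q:dialp(q[4],33,158.5)),
("scene",S(165,273),lambda q:dialp(q[4],0,158.5)),("scene",S(224,290),lambda q:dialp(q[4],33,158.5)),
("top",T(531,156),lambda q:dialp(q[5],51,118)),("scene",S(220,379),lambda q:dialp(q[5],51,118))]
f=lambda q:np.concatenate([proj(n,world(q,np.array(P(q),float)))-o for n,o,P in obs])
r=least_squares(f,[500,0,0,1,1.2,1.5],loss="soft_l1",x_scale=[100,100,1,1,1,1])
q=r.x;print(q.round(3));print(f(q).reshape(-1,2).round(1).tolist())
np.save("q.npy",q)
print("press",world(q,lidp(q[3],176,0,8)),"dial",world(q,dialp(0,0,145.5)))
s=sense();print(Ro.from_rotvec(s["tcp_rot"]).as_matrix().round(3))
E
```

```text
[ 5.67445e+02  6.45200e+01 -1.00000e-03  1.02400e+00  4.89000e-01
  1.06200e+00]
[[0.2, 0.2], [0.1, -1.2], [-0.6, 0.3], [-1.6, 0.1], [-0.5, -2.3], [-1.3, 1.1], [0.2, -0.3], [-0.3, -0.4], [-0.1, 0.2], [0.0, 0.1], [-0.2, 0.0], [-0.5, -0.1], [-0.9, 0.0], [-0.2, -0.2], [0.8, -0.1], [-0.6, -0.5], [-0.1, -0.6], [-0.2, -1.3]]
press [580.84386843 149.51072995 265.00730535] dial [567.37397094 -35.47978217 145.5       ]
[[-0.909  0.416 -0.001]
 [ 0.416  0.909 -0.001]
 [ 0.    -0.001 -1.   ]]
```

Fit: the polisher sits at (567, 64.5) with yaw about 0, lid 1.02, dial 0.49 and marker 1.06 rad. Residuals are mostly under 1.5 px, 2.3 px at worst. Next: rise, shut the fingers, and turn so tool y lies along world +x.

Request:
jog_arm:
  series: [1, 0, 0, -0.045, 0, 1, 0, 0, -0.09, 0.14, 1, 0, 0, -0.12, 0.28, 1, -0.045, -0.012, -0.12, 0.42, 1, -0.09, -0.024, -0.12, 0.56, 1, -0.135, -0.035, -0.12, 0.7, 1, -0.18, -0.047, -0.12, 0.84, 1, -0.225, -0.059, -0.12, 0.98, 1, -0.27, -0.07, -0.12, 1.12, 1, -0.3, -0.078, -0.12, 1.142]
  force: 60

```text
time: 1.15
eef_pos: [460.6, 279.6, 350.8]
tcp_rot: [2.228, 2.214, -0.001]
wrist_force: [-0.2, 0.2, -0.0]
opening: 0.2
```

Request:
jog_arm:
  series: [1, -0.025, 0.04, 0, 0, 1, -0.05, 0.08, 0, 0, 1, -0.08, 0.12, 0, 0, 1, -0.11, 0.155, 0, 0, 1, -0.131, 0.161, 0, 0, 1, -0.131, 0.161, 0.02, 0, 1, -0.131, 0.161, 0.04, 0, 1, -0.131, 0.161, 0.05, 0, 1, -0.131, 0.161, 0.05, 0]

```text
time: 2.05
eef_pos: [619.0, 150.8, 299.5]
tcp_rot: [-2.22, -2.22, 0.005]
wrist_force: [-0.4, 0.6, 0.6]
opening: -0.1
```

```bash
python3 - <<'E'
from h import *
import cv2
q=np.load("q.npy");print(sense()["eef_pos"],sense()["tcp_rot"])
for a in np.linspace(q[3],0,9): print(round(a,2),world(q,lidp(a,176,0,8)).round())
a=cv2.cvtColor(read_camera("scene"),cv2.COLOR_RGB2BGR)[75:245,175:355];cv2.imwrite("pics/sc1.png",cv2.resize(a,None,fx=3.5,fy=3.5))
E
```

```text
[618.99093877 150.81173825 299.49501671] [-2.21966179 -2.21991024  0.00450784]
1.02 [581. 150. 265.]
0.9 [562. 150. 253.]
0.77 [544. 150. 239.]
0.64 [529. 150. 222.]
0.51 [516. 150. 204.]
0.38 [505. 150. 184.]
0.26 [497. 150. 163.]
0.13 [492. 150. 141.]
0.0 [490. 150. 118.]
```

View pics/sc1.png

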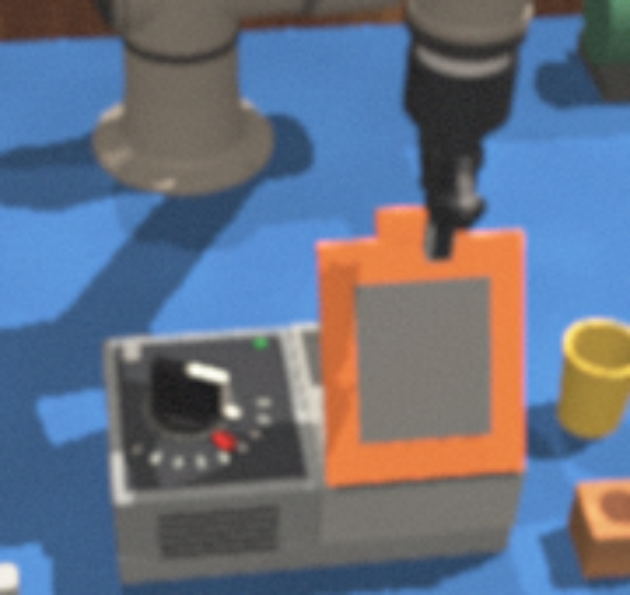

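The fingers are on the lid's outer side, above its near part. I'll follow the closing arc in moderate steps.

Request:
jog_arm:
  series: [1, 0, -0.01, 0.018, 0, 1, 0, -0.019, 0.03, 0, 1, 0, -0.03, 0.038, 0, 1, 0, -0.041, 0.046, 0, 1, 0, -0.05, 0.054, 0, 1, 0, -0.059, 0.062, 0, 1, 0, -0.067, 0.07, 0, 1, 0, -0.075, 0.079, 0, 1, 0, -0.082, 0.088, 0, 1, 0, -0.088, 0.097, 0]

```text
time: 3.1
eef_pos: [532.3, 151.3, 205.9]
tcp_rot: [2.219, 2.221, 0.004]
wrist_force: [0.5, 0.7, 1.5]
opening: 0.1
```

```bash
python3 - <<'E'
from h import *
import cv2
a=cv2.cvtColor(read_camera("scene"),cv2.COLOR_RGB2BGR)[75:245,175:355];cv2.imwrite("pics/sc2.png",cv2.resize(a,None,fx=3.5,fy=3.5))
E
```

```text
(no output)
```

View pics/sc2.png

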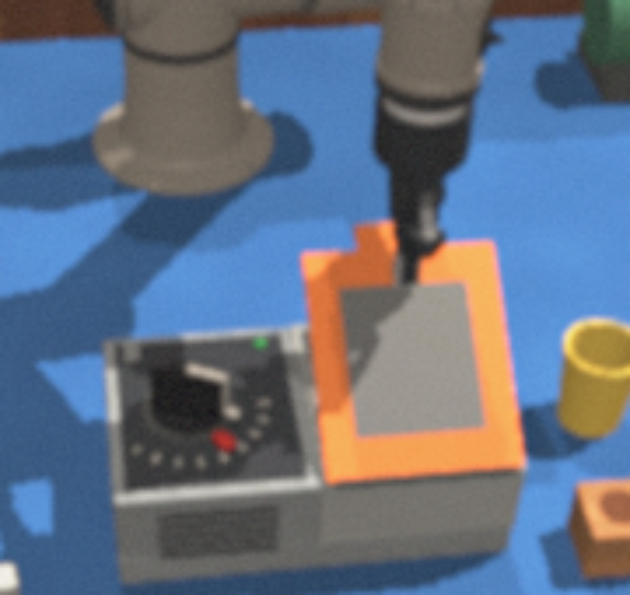

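The lid is about half closed and following the fingers. I'll carry on down the arc.

Request:
jog_arm:
  series: [1, 0, -0.006, 0.01, 0, 1, 0, -0.012, 0.02, 0, 1, 0, -0.017, 0.03, 0, 1, 0, -0.022, 0.04, 0, 1, 0, -0.026, 0.051, 0, 1, 0, -0.029, 0.062, 0, 1, 0, -0.031, 0.072, 0, 1, 0, -0.032, 0.078, 0, 1, 0, -0.032, 0.082, 0, 1, 0, -0.032, 0.085, 0]

```text
time: 4.15
eef_pos: [499.6, 150.8, 119.0]
tcp_rot: [-2.221, -2.221, 0.001]
wrist_force: [0.2, 0.0, 1.3]
opening: 0.1
```

Request:
jog_arm:
  series: [1, 0, 0, 0.001, 0, 1, 0, 0, 0.002, 0, 1, 0, 0, 0.003, 0, 1, 0, 0, 0.003, 0]

```text
time: 4.55
eef_pos: [499.7, 150.8, 118.4]
tcp_rot: [2.221, 2.221, 0.001]
wrist_force: [-6.3, -1.9, 17.1]
opening: 0.3
```

Request:
jog_arm:
  series: [1, 0, 0, 0.001, 0, 1, 0, 0, 0.001, 0, 1, 0, 0, 0.001, 0, 1, 0, 0, -0.03, 0, 1, 0, 0, -0.07, 0, 1, 0, 0, -0.11, 0, 0, -0.04, 0.015, -0.13, 0.12, 0, -0.08, 0.03, -0.13, 0.25, 0, -0.12, 0.045, -0.13, 0.37, 0, -0.15, 0.06, -0.13, 0.489]

```text
time: 5.55
eef_pos: [560.3, -1.5, 246.9]
tcp_rot: [2.697, 1.609, 0.001]
wrist_force: [0.6, 0.3, -0.1]
opening: 42.8
```

```bash
python3 - <<'E'
from h import *
import cv2
s=sense();print(s["eef_pos"],s["tcp_rot"]);np.save("s.npy",np.r_[s["eef_pos"],s["tcp_rot"]])
cv2.imwrite("pics/w1.png",cv2.cvtColor(read_camera("wrist"),cv2.COLOR_RGB2BGR))
cv2.imwrite("pics/sc3f.png",cv2.cvtColor(read_camera("scene"),cv2.COLOR_RGB2BGR))
a=cv2.imread("pics/sc3f.png")[75:245,175:355];cv2.imwrite("pics/sc3.png",cv2.resize(a,None,fx=3.5,fy=3.5))
E
```

```text
[560.25611561  -1.46474579 246.87992608] [2.69695396e+00 1.60922111e+00 1.30543867e-03]
```

View pics/w1.png

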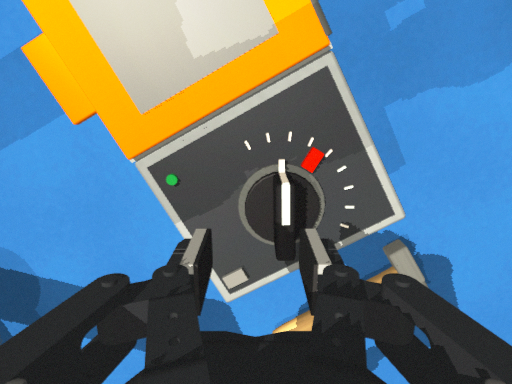

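View pics/sc3.png

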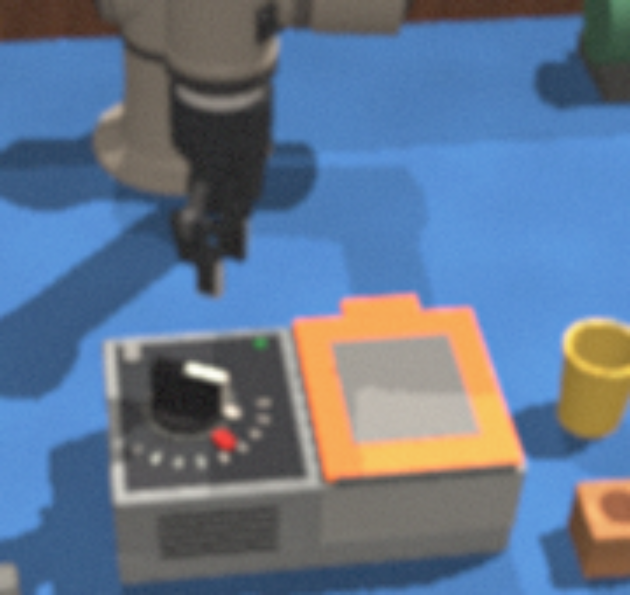

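The lid is shut. The wrist view shows the bar nearly aligned with tool x, the white line running from (287,224) to (283,182), and the red tab at (313,160). I'll zoom in to refine the dial and marker angles.

```bash
python3 - <<'E'
import cv2
a=cv2.imread("pics/w1.png")[130:270,230:350];cv2.imwrite("pics/w1z.png",cv2.resize(a,None,fx=4,fy=4,interpolation=cv2.INTER_CUBIC))
E
```

```text
(no output)
```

View pics/w1z.png

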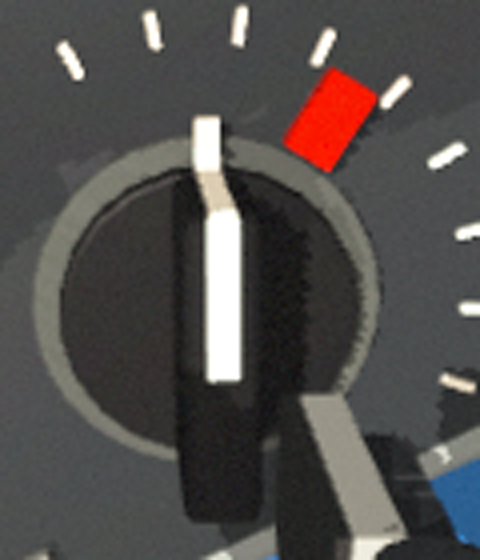

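```bash
python3 - <<'E'
from h import *
s=np.load("s.npy");c=calibration("wrist");M=c["tool_from_camera"];R=Ro.from_rotvec(s[3:]).as_matrix()
W=lambda x,y:np.array([230+(x+.5)/4-.5,130+(y+.5)/4-.5])
def bp(px,z):
    d=R@(M[:3,:3]@np.array([(px[0]-c["cx"])/c["fx"],(px[1]-c["cy"])/c["fy"],1]));o=s[:3]+R@M[:3,3]
    return (o+d*(z-o[2])/d[2])[:2]
A=bp(W(224,382),158.5);B=bp(W(221,208),158.5);F=bp(W(207,117),123.5);K=bp(W(331,121),118)
E1=bp(W(222,520),158.5)
print(A,B,F,K,E1,np.linalg.norm(B-A),np.linalg.norm(F-A),np.linalg.norm(K-A),np.linalg.norm(B-E1))
ang=lambda v:np.arctan2(v[0],v[1])
C=(B+E1)/2;print("centre",C)
print([ang(x) for x in(B-E1,B-A,F-A,F-C,K-A,K-C)])
for cc in ("skirt",):
    print(bp(W(207,298),111))
for C in (A,C,[567.4,-35.5]):
    d=R.T@np.array([C[0]-s[0],C[1]-s[1],126.5-s[2]]);print("shift",d)
E
```

```text
[569.09820702 -36.41297697] [584.67333035  -4.36974096] [589.90680618   5.38720826] [613.37744784  -9.45426765] [555.03021166 -63.30743394] 35.62798676617269 46.69318242120201 51.84036241722263 65.97246501140211
centre [569.85177101 -33.83858745]
[np.float64(0.46601032103022627), np.float64(0.45243829346978764), np.float64(0.4618950130952467), np.float64(0.47262417144739666), np.float64(1.023906512680563), np.float64(1.0601341571443978)]
[570.25376712 -35.36572496]
shift [-26.5794638   24.22074846 120.40670868]
shift [-23.95602829  23.66135043 120.40647007]
shift [-26.58247639  22.29268762 120.40418699]
```

Request:
jog_arm:
  series: [0, -0.013, 0.012, 0.02, -0.01, 0, -0.0255, 0.0233, 0.04, -0.028, 0, -0.0255, 0.0233, 0.06, -0.028, 0, -0.0255, 0.0233, 0.085, -0.028, 0, -0.0255, 0.0233, 0.105, -0.028, 0, -0.0255, 0.0233, 0.118, -0.028, 0, -0.0255, 0.0233, 0.118, -0.028]

```text
time: 6.35
eef_pos: [567.2, -31.9, 126.7]
tcp_rot: [-2.667, -1.655, 0.004]
wrist_force: [-0.8, 0.4, 0.1]
opening: 42.6
```

Request:
jog_arm:
  series: [1, 0, 0, 0, 0, 1, 0, 0, 0, 0, 1, 0, 0, 0, 0, 1, 0, 0, 0, 0, 1, 0, 0, 0, 0, 1, 0, 0, 0, 0]
  force: 30

```text
time: 6.95
eef_pos: [570.1, -33.0, 129.8]
tcp_rot: [2.667, 1.653, 0.006]
wrist_force: [5.3, -0.8, -1.3]
opening: 15.6
```

Gripped, with the opening at 15.6 mm. Now I turn clockwise.

Request:
jog_arm:
  series: [1, 0, 0, 0, 0.08, 1, 0, 0, 0, 0.16, 1, 0, 0, 0, 0.24, 1, 0, 0, 0, 0.32, 1, 0, 0, 0, 0.4, 1, 0, 0, 0, 0.48, 1, 0, 0, 0, 0.54, 1, 0, 0, 0, 0.585, 1, 0, 0, 0, 0.585, 1, 0, 0, 0, 0.585]

```text
time: 7.95
eef_pos: [571.2, -33.9, 129.8]
tcp_rot: [3.03, 0.813, 0.011]
wrist_force: [8.3, -4.4, -2.9]
opening: 15.3
```

```bash
python3 - <<'E'
from h import *
import cv2
s=sense();print(s["eef_pos"],s["tcp_rot"],s["wrist_force"])
a=read_camera("wrist")[:,:,::-1];cv2.imwrite("pics/w2.png",a)
E
```

```text
[571.23873472 -33.92922119 129.83234154] [3.03031265 0.81318486 0.01052679] [ 8.30032353 -4.36846046 -2.90489358]
```

View pics/w2.png

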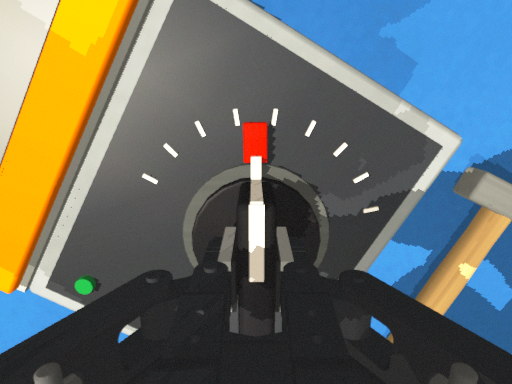

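The pointer foot is at column 256 and the red tab is centred at 255, so they are aligned. Releasing and retreating straight up.

Request:
jog_arm:
  series: [0, 0, 0, 0, 0, 0, 0, 0, 0, 0, 0, 0, 0, 0, 0, 0, 0, 0, 0, 0, 0, 0, 0, -0.02, 0, 0, 0, 0, -0.05, 0, 0, 0, 0, -0.1, 0, 0, 0, 0, -0.14, 0, 0, 0, 0, -0.14, 0]

```text
time: 8.9
eef_pos: [570.6, -32.9, 274.9]
tcp_rot: [3.029, 0.814, 0.017]
wrist_force: [0.2, -0.2, -0.2]
opening: 42.9
```

```bash
python3 - <<'E'
from h import *
import cv2
s=sense();print(s["eef_pos"],s["wrist_force"]);np.save("s2.npy",np.r_[s["eef_pos"],s["tcp_rot"]])
a=read_camera("wrist")[:,:,::-1];cv2.imwrite("pics/w3.png",a)
b=read_camera("scene")[:,:,::-1][75:245,175:355];cv2.imwrite("pics/sc4.png",cv2.resize(b,None,fx=3.5,fy=3.5))
E
```

```text
[570.62179318 -32.92163435 274.86366819] [ 0.21297793 -0.20373679 -0.22381603]
```

View pics/w3.png

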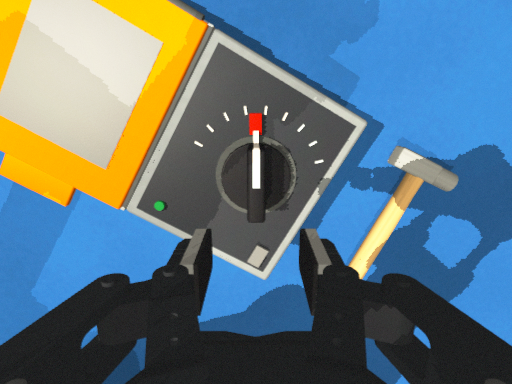

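View pics/sc4.png

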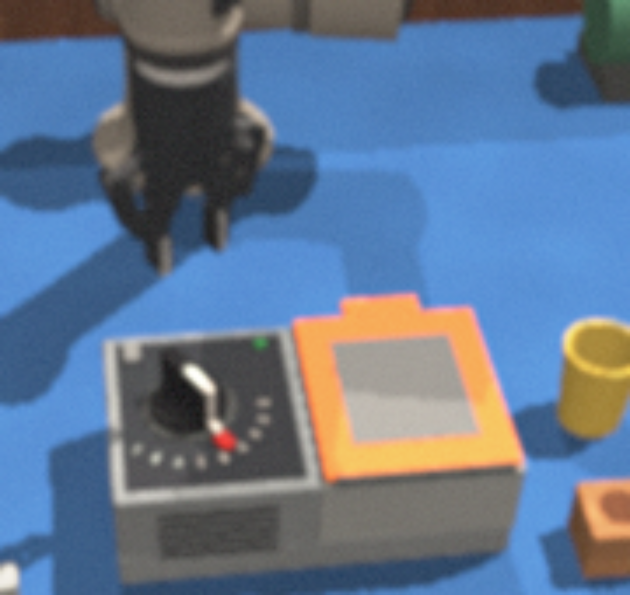

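The white pointer at (256,140) runs straight into the red tab at (256,122). The lid is flat, and the cup, block and hammer are where they were. The gripper is clear, so I'm handing in.

```bash
python3 -c "
from plant import *
print(close_job(), sense()['time'])"
```

```text
the job is handed in; nothing more can be done
the job is handed in; nothing more can be done
```

The lid is shut and the dial's pointer is set at the red marker; I handed the job in at about 9 s of the 54 s allowed.

- **Lid:** I pushed it down along its arc with shut fingers. It bottomed out at 118.4 mm, against 118.5 mm expected for fully shut, with about 17 N on the wrist. In the last pictures it lies flat.
- **Dial:** I gripped the bar and turned it clockwise by 0.585 rad. After release, the wrist picture shows the pointer in line with the red tab to within about 1 pixel.
- **Marker and loose items:** The marker, cup and block look unmoved in the scene pictures. The hammer looks undisturbed, though I did not measure its position afterwards.
- **Gripper:** It was clear of everything at the end, with the wrist force near zero.

While I closed the grip on the dial, the tool shifted about 3 mm and the side force reached about 9 N. The dial still turned as commanded. No check failed.

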